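# Shut the left drawer to free the wide drawer of the fittings chest

## Robot

A 6-joint arm with a two-finger parallel gripper is mounted at the origin on the work surface. World frame = base frame: x ahead of the robot, y to its left, z up, the work surface at z = 0. Lengths are in m, angles in degrees, forces in N, time in s.
With the tool pointing down it reaches from about 0.4 to 0.825 m from the base axis. Payload 7 kg.
Tool frame: the origin (TCP) lies midway between the tips of the shut fingers; the grasp point (between the pads) lies 19 mm behind it; z points along the fingers, y is the line along which they close (so a half turn about z gives the same grasp; the last joint's range is limited). The gripper opens to 88 mm and grips with 3 to 60 N. Pads are 19 mm wide; open, the fingers measure 130 mm over their backs; the gripper's body (78 mm by 193 mm) begins 47 mm behind the grasp point.
Start: joints at [82.397, 20.546, 0.682, 0, -70.136, -16.507], TCP at [0.276, 0.616, 0.227] pointing down, gripper open.
Joint ranges: [-176.03, 176.03], [-82.01, 121.73], [-58.28, 71.71], [-173.87, 95.51], [-174.79, -0.11], [-173.66, 173.66]. Speed limits (degrees/s): [136.94, 136.94, 172.46, 180, 180, 180].

## Interface

Orientations are given as [roll, pitch, yaw] about the fixed x, y, z axes, in that order (R = Rz(yaw) Ry(pitch) Rx(roll)).
In Python, from plant import ctrl gives the robot as it stands.
- The arm moves only by the tool step_arm, never from a script. Its argument "rows" is a list of rows, each a list of 3 entries, a list of its own where there are three numbers: the closure, from 0 (fully open) to 1 (shut), then the shift along the world's x, y, z in mm, then the turn, a rotation vector about the world's x, y, z in rad. A call has exactly 5 rows; each row is the pose to reach, as a shift and turn from the pose commanded when the call began; what a row does not reach only later rows make up. A row lasts 1/12 s, in which the tool goes at most 41.7 mm and 7.16 degrees, less where a joint would pass 70% of its speed; a pose out of reach is approached as far as the arm can. A call with a gripper value outside its range is refused whole. The fingers move at their own pace and stop on an object; the grip force is fixed at half the most. Time passes only in rows, so rows that repeat a pose let the fingers close, or fill a call up. It gives the time, the measured TCP pose, the force, the opening and the grip force at its end, in the units of the state.
- ctrl.get_obs(): the state, without advancing time (a new reading comes with each control period).
- ctrl.snapshot(name): name is "scene" or "side" or "wrist"; returns the picture (480x640x3 uint8, red, green, blue); there is no depth.
- ctrl.camera_model(name): a dict with "intrinsics" (3x3 intrinsics, pixels), "distortion" ([k1, k2, p1, p2, k3] as OpenCV has them; the pictures are not rectified), "R" (3x3) and "t" (3): a world point X has camera coordinates R X + t. Camera axes: x right, y down, z forward; pixel columns grow to the right and rows downward; lengths in m; the calibration is good to about 2 mm. A picture is of the moment at which its call begins: read the wrist's pose just before it. camera_model takes no time and is no camera call; for the wrist camera it gives the pose at the moment of the call.
- ctrl.close_job(): hands the job in; it is judged then, once.
The state is a dict: "clock": time; "joint_pos": joint angles; "qvel": joint speeds; "tau": joint torques, N m; "tool_pos": TCP position; "orientation": TCP orientation; "force": force on the tool from outside, world axes, zero at the start; "moment": the same for the moment, N m; "opening": finger opening in m; "gripper_force": force on a finger pad.
Only numpy, scipy, OpenCV 4.12 (cv2) and the standard library are available. Lean on these libraries where they do the work, as an engineer would, in place of code of your own. Each camera call takes 0.05 s, during which the arm holds its last target. There are 200 camera calls.

## Task

The parts chest on the fittings counter has three drawers side by side, and its interlock lets only one be open at a time. The narrow left-hand drawer has been left out: push it fully home, then pull the wide drawer open at least 80 mm and let go of it.

Things in the scene. Friction and masses are not known exactly. Their poses are not given: they have to be found in the camera images.
- chest: Low grey steel parts chest with white drawer fronts, 260 deep, 350 wide, 112 mm high, fixed. Origin: centre of its underside. x points level from the fronts to the back (drawers shut along +x, open along -x), y to the left, z up. Left to right: narrow drawer, narrow drawer, wide drawer. Small loose fittings lie on the rear half of its top.
- drawer_left (a joint): Opening of the narrow drawer at the chest's left (+y) end, front 80 mm wide, out at the start. 0 m = shut, 0.14 m = out to its stop. About 1 N friction; stays where left. While it is more than about 13 mm open the interlock holds the other drawers shut (they give 3 to 4 mm, then stop dead); once home, they run free.
- handle_left (a point): Middle of the left drawer's steel bar handle, moves with the drawer. Level bar along the chest's y, 11 mm thick, 60 mm long, on two 8 mm posts near its ends (40 mm free between). Bar centre 85 mm above the table, 27 mm below the chest's top, 40 mm in front of the drawer front (34 mm clear behind the bar). Axes as the chest's.
- drawer_wide (a joint): Opening of the wide drawer at the chest's right (-y) end, front 155 mm wide, shut at the start. 0 m = shut, 0.14 m = out to its stop. About 1 N friction; stays where left; free only while both other drawers are shut.
- handle_wide (a point): Middle of the wide drawer's steel bar handle, moves with the drawer. Same bar thickness, height, stand-off and axes as the left one, but 100 mm long (80 mm free between its posts). Its line is 207.5 mm to the right of the left handle's.

How it is judged:
By the outcome, as a careful person would: the job done as asked, in the order asked, and still so for the second after the job is handed in, with the robot touching nothing.
It also fails if it takes over 38 s, if anything falls off the work surface, if the arm or the gripper's body presses on something with over 40 N, if the wrist force passes 120 N, or if a joint passes its speed limit or range.

## Working session

There is one attempt and no reset: what is moved stays moved. The work goes in short steps, Python scripts to look and compute and a tool call to move; the robot and the scene stay as the last step left them, time stands still between calls to the robot, and variables do not carry over. Pictures are saved under pics/ and viewed, at most 10 in all, crops included, and the job is handed in when it is done.

Besides the shell and the picture viewer there is one more tool, called after ">>>" as name(argument=value, ...), one argument or row to a line, values as JSON. step_arm: Moves the arm, as the interface text tells. Its arguments: {"type":"object","properties":{"rows":{"type":"array"}},"required":["rows"]}

```bash
mkdir -p pics; python3 - <<'E'
from plant import ctrl
import cv2
o=ctrl.get_obs();print(o)
for n in("scene","side"):
    m=ctrl.camera_model(n);print(n,m)
    cv2.imwrite(f"pics/{n}0.png",ctrl.snapshot(n)[:,:,::-1])
E
```

```text
{'clock': 0.0, 'joint_pos': array([ 8.23966118e+01,  2.05906928e+01,  6.33302073e-01, -1.98118507e-02,
       -7.01335043e+01, -1.65072356e+01]), 'qvel': array([-0.02092233, -0.02453121, -0.00686122, -0.0540109 , -0.13919334,
       -0.01812082]), 'tau': array([ 7.74443815e-04, -5.82715023e+01,  2.93069440e+01,  6.99770004e+00,
        7.04184640e-03, -1.57168733e-04]), 'tool_pos': array([0.27556166, 0.61566556, 0.22562843]), 'orientation': array([ 1.79907559e+02, -7.97235028e-03, -2.41173648e+01]), 'force': array([-0.11645163, -0.1183968 , -0.1288426 ]), 'moment': array([-0.04399362, -0.01026625, -0.03470286]), 'gripper_force': 0.0, 'opening': 0.08778073254432113}
scene {'intrinsics': array([[552.39975071,   0.        , 308.53417947],
       [  0.        , 552.39975071, 240.78781892],
       [  0.        ,   0.        ,   1.        ]]), 'distortion': array([-0.07447734,  0.        ,  0.        ,  0.        ,  0.        ]), 'R': array([[ 9.99991757e-01, -4.05933052e-03,  9.18439477e-05],
       [-2.88420088e-03, -7.26063323e-01, -6.87621794e-01],
       [ 2.85796866e-03,  6.87615861e-01, -7.26069046e-01]]), 't': array([-0.66078192,  0.06803137,  1.25509435])}
side {'intrinsics': array([[490.12773732,   0.        , 310.1223742 ],
       [  0.        , 490.12773732, 245.3136669 ],
       [  0.        ,   0.        ,   1.        ]]), 'distortion': array([-0.06150699,  0.        ,  0.        ,  0.        ,  0.        ]), 'R': array([[-0.79902138, -0.60096176,  0.02024337],
       [-0.3021363 ,  0.37214907, -0.87762106],
       [ 0.51988315, -0.70735425, -0.47892742]]), 't': array([0.53801711, 0.27091462, 0.55348078])}
```

View pics/scene0.png

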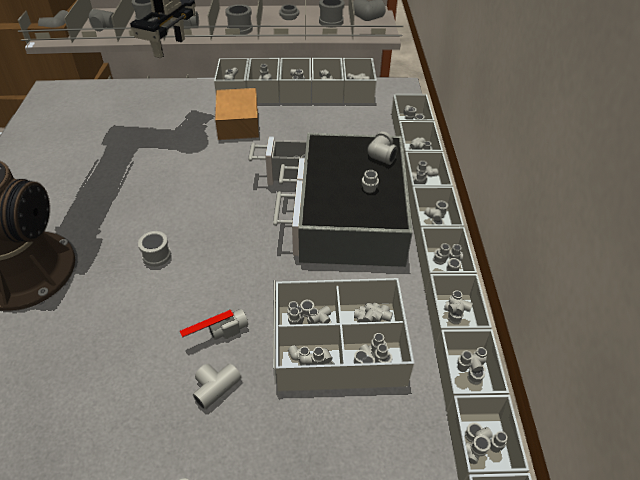

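View pics/side0.png

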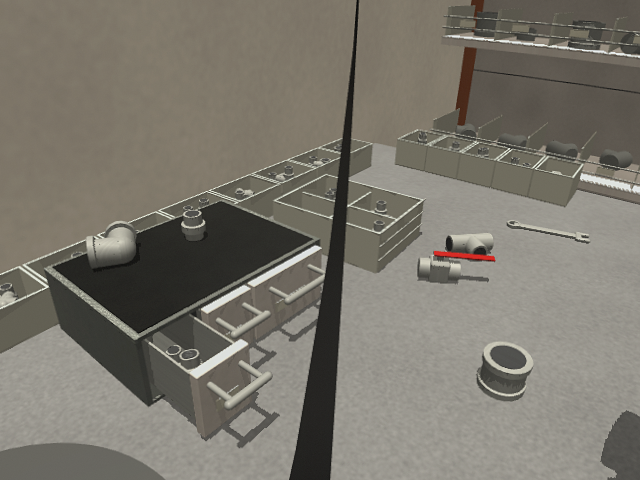

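The scene picture shows the chest's top at about (298–410, 137–231), with the left drawer out and its handle near (252,150). The wide handle is near (277,208), and a wooden block stands beside the left drawer at (237,112). The side picture shows the left handle at (240,392) and the wide handle at (298,288). I'll zoom in on both.

```bash
cat > h.py <<'E'
import numpy as np,cv2
from plant import ctrl
def ray(n,uv,m=None):
    m=m or ctrl.camera_model(n)
    p=cv2.undistortPoints(np.array(uv,float).reshape(-1,1,2),m["intrinsics"],m["distortion"]).reshape(-1,2)
    R=np.array(m["R"]);t=np.array(m["t"])
    return -R.T@t,(np.c_[p,np.ones(len(p))]@R)
def plane(n,uv,z,m=None):
    c,d=ray(n,uv,m); return c+d*((z-c[2])/d[:,2])[:,None]
def proj(n,X,m=None):
    m=m or ctrl.camera_model(n)
    return cv2.projectPoints(np.array(X,float).reshape(-1,3),cv2.Rodrigues(np.array(m["R"]))[0],np.array(m["t"]),m["intrinsics"],m["distortion"])[0].reshape(-1,2)
E
python3 - <<'E'
import cv2
a=cv2.imread("pics/scene0.png")[80:270,200:430];cv2.imwrite("pics/c1.png",cv2.resize(a,None,fx=3,fy=3,interpolation=cv2.INTER_CUBIC))
a=cv2.imread("pics/side0.png")[230:450,140:340];cv2.imwrite("pics/c2.png",cv2.resize(a,None,fx=2.7,fy=2.7,interpolation=cv2.INTER_CUBIC))
E
```

```text
(no output)
```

View pics/c1.png

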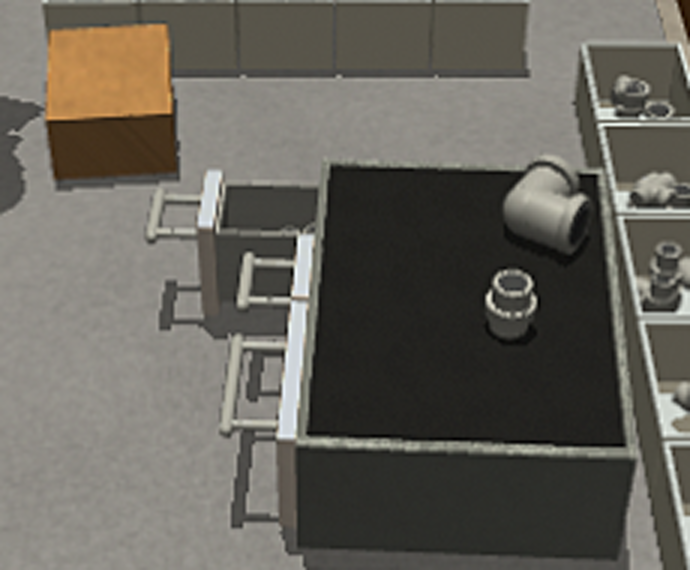

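View pics/c2.png

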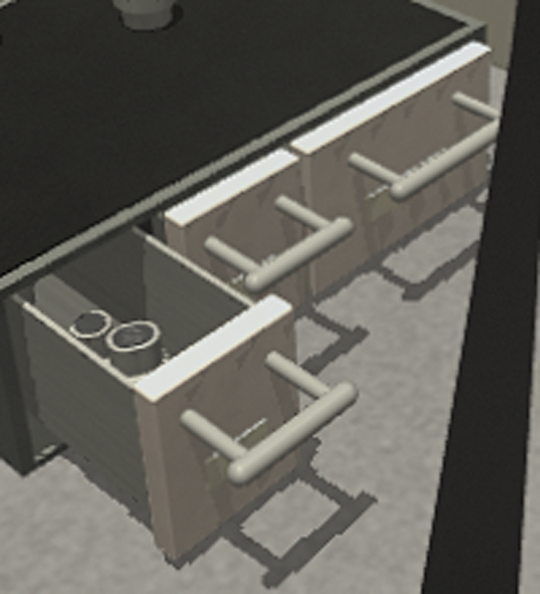

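The zoomed scene view gives the left bar's ends at (253,142) and (250.3,158.5), and the wide bar's at (278.3,192.3) and (275.3,223.5). The top's corners are also clear. In the side view the left bar's ends are at (270.4,375.2) and (227.4,404).

```bash
python3 - <<'E'
from h import *
np.set_printoptions(precision=4,suppress=True)
L=plane("scene",[[253,142.3],[250.3,158.5]],.085);W=plane("scene",[[278.3,192.3],[275.3,223.5]],.085)
T=plane("scene",[[307.3,134.3],[299.3,228.7],[412,231.7],[400,137.3]],.112)
for n,P in(("L",L),("W",W),("T",T)):
    print(n,P,"mid",P.mean(0),"len",np.linalg.norm(P[0]-P[-1]),np.linalg.norm(P[0]-P[1]))
    d=P[0]-P[1];print("yaw of y axis",np.degrees(np.arctan2(-d[0],d[1])))
Ls=plane("side",[[270.4,375.2],[227.4,404]],.085);print("side L",Ls,Ls.mean(0))
Ws=plane("side",[[140+403/2.7,230+188/2.7]],.085);print("side W left end",Ws)
d=T[3]-T[0];print("x axis yaw",np.degrees(np.arctan2(d[1],d[0])))
B=plane("scene",[[215,91],[217,119.5],[258,118],[256,90]],.1);print("block?",B)
print(plane("scene",[[218.5,139],[259.5,138]],0))
E
```

```text
L [[0.5163 0.3678 0.085 ]
 [0.514  0.2992 0.085 ]] mid [0.5151 0.3335 0.085 ] len 0.0685775540910454 0.0685775540910454
yaw of y axis -1.9186464548780144
W [[0.5896 0.1696 0.085 ]
 [0.5865 0.0643 0.085 ]] mid [0.588  0.1169 0.085 ] len 0.10529727051451572 0.10529727051451572
yaw of y axis -1.7220211240348777
T [[0.6591 0.3648 0.112 ]
 [0.641  0.0209 0.112 ]
 [0.8832 0.011  0.112 ]
 [0.8981 0.3517 0.112 ]] mid [0.7703 0.1871 0.112 ] len 0.23943419099182267 0.3443386291098906
yaw of y axis -3.012100184564394
side L [[0.5114 0.2953 0.085 ]
 [0.5189 0.3581 0.085 ]] [0.5152 0.3267 0.085 ]
side W left end [[0.5909 0.1624 0.085 ]]
x axis yaw -3.1354630619380175
block? [[0.3911 0.5976 0.1   ]
 [0.4136 0.4518 0.1   ]
 [0.5249 0.4577 0.1   ]
 [0.5103 0.6013 0.1   ]]
[[0.4008 0.5    0.    ]
 [0.5201 0.5038 0.    ]]
```

>>> step_arm(
  rows=[
    [1,[20,-33,-5],[0,0,0.1]],
    [1,[40,-66,-10],[0,0,0.2]],
    [1,[60,-99,-15],[0,0,0.3]],
    [1,[80,-132,-20],[0,0,0.372]],
    [1,[100,-165,-25],[0,0,0.372]],
  ],
)

```text
clock: 0.52
tool_pos: [0.3761, 0.4493, 0.201]
orientation: [180.0, 0.0, -2.5]
force: [1.8, 0.5, -0.3]
opening: 0.0597
gripper_force: 0.0
```

>>> step_arm(
  rows=[
    [1,[20,-30,-5],[0,0,0]],
    [1,[40,-60,-10],[0,0,0]],
    [1,[60,-90,-20],[0,0,0]],
    [1,[75,-118,-30],[0,0,0]],
    [1,[75,-118,-30],[0,0,0]],
  ],
)

```text
clock: 0.93
tool_pos: [0.4511, 0.3278, 0.1693]
orientation: [179.8, 0.2, -3.0]
force: [-0.8, 0.4, -0.8]
opening: 0.0265
gripper_force: 0.0
```

>>> step_arm(
  rows=[
    [1,[0,1,-35],[0,0,0]],
    [1,[0,2,-70],[0,0,0]],
    [1,[0,3,-95],[0,0,0]],
    [1,[0,3,-101],[0,0,0]],
    [1,[0,3,-101],[0,0,0]],
  ],
)

```text
clock: 1.35
tool_pos: [0.4499, 0.335, 0.0687]
orientation: [179.8, 0.1, -2.8]
force: [0.3, 0.1, 1.2]
opening: 0.0007
gripper_force: 0.0
```

```bash
python3 - <<'E'
from h import *
a=ctrl.snapshot("scene")[80:270,200:430,::-1];b=ctrl.snapshot("wrist")[:,:,::-1]
a=cv2.resize(a,(436,360),interpolation=cv2.INTER_CUBIC);b=cv2.resize(b,(360,270))
c=np.zeros((360,796,3),np.uint8);c[:,:436]=a;c[:270,436:]=b;cv2.imwrite("pics/d1.png",c)
E
```

```text
(no output)
```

View pics/d1.png

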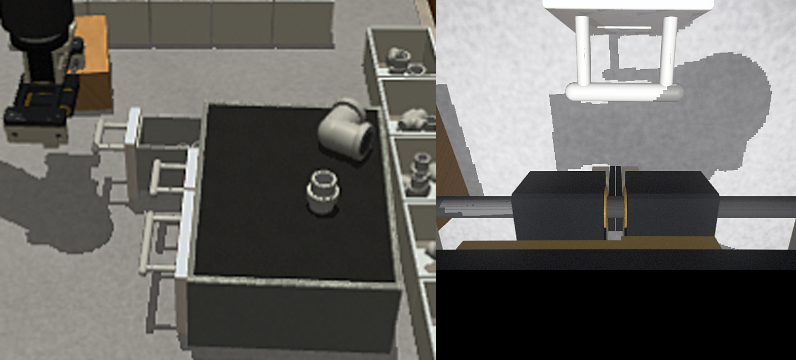

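The fingers are in front of the left bar, with about 5 mm of lateral offset. Now I'll push.

>>> step_arm(
  rows=[
    [1,[14,-3,0],[0,0,0]],
    [1,[28,-5,0],[0,0,0]],
    [1,[40,-6,0],[0,0,0]],
    [1,[50,-7,0],[0,0,0]],
    [1,[60,-7,0],[0,0,0]],
  ],
)

```text
clock: 1.87
tool_pos: [0.5118, 0.3289, 0.0711]
orientation: [-180.0, 0.0, -2.9]
force: [-5.6, 0.5, 2.8]
opening: 0.0003
gripper_force: 2.3
```

>>> step_arm(
  rows=[
    [1,[11,-1,0],[0,0,0]],
    [1,[22,-1,0],[0,0,0]],
    [1,[32,-2,0],[0,0,0]],
    [1,[41,-2,0],[0,0,0]],
    [1,[50,-2,0],[0,0,0]],
  ],
)

```text
clock: 2.28
tool_pos: [0.5613, 0.3264, 0.0702]
orientation: [179.9, 0.1, -2.8]
force: [-4.6, -3.1, 1.4]
opening: 0.0007
gripper_force: 2.3
```

>>> step_arm(
  rows=[
    [1,[3,0,0],[0,0,0]],
    [1,[6,0,0],[0,0,0]],
    [1,[9,0,0],[0,0,0]],
    [1,[12,-1,0],[0,0,0]],
    [1,[14,-1,0],[0,0,0]],
  ],
)

```text
clock: 2.7
tool_pos: [0.5748, 0.3261, 0.0704]
orientation: [-180.0, 0.0, -2.8]
force: [-2.2, 0.2, -0.1]
opening: 0.0003
gripper_force: 1.0
```

Contact is steady at a low force, so I'll creep on to the stop.

>>> step_arm(
  rows=[
    [1,[1.5,0,0],[0,0,0]],
    [1,[3,0,0],[0,0,0]],
    [1,[4,0,0],[0,0,0]],
    [1,[5,0,0],[0,0,0]],
    [1,[6,0,0],[0,0,0]],
  ],
)

```text
clock: 3.12
tool_pos: [0.5808, 0.326, 0.0706]
orientation: [180.0, -0.0, -2.8]
force: [-1.8, -1.0, -0.6]
opening: 0.0002
gripper_force: 0.5
```

>>> step_arm(
  rows=[
    [1,[1,0,0],[0,0,0]],
    [1,[2,0,0],[0,0,0]],
    [1,[3,0,0],[0,0,0]],
    [1,[4,0,0],[0,0,0]],
    [1,[5,0,0],[0,0,0]],
  ],
)

```text
clock: 3.53
tool_pos: [0.5829, 0.3259, 0.0705]
orientation: [179.9, 0.3, -2.8]
force: [-19.1, 2.9, 10.6]
opening: 0.0005
gripper_force: 9.6
```

The drawer is home: it stopped dead at x = 0.583 as predicted, with 19 N on the tool. Next I'll back off, lift and go to the wide handle.

>>> step_arm(
  rows=[
    [1,[-15,1,0],[0,0,0]],
    [1,[-35,2,0],[0,0,0]],
    [1,[-45,2,25],[0,0,0]],
    [1,[-45,-10,60],[0,0,0]],
    [1,[-40,-40,85],[0,0,0]],
  ],
)

```text
clock: 3.95
tool_pos: [0.546, 0.2888, 0.1581]
orientation: [-179.9, -0.2, -2.5]
force: [1.7, -0.0, 0.9]
opening: 0.0001
gripper_force: 0.0
```

>>> step_arm(
  rows=[
    [1,[10,-38,5],[0,0,0]],
    [1,[20,-76,5],[0,0,0]],
    [1,[35,-114,5],[0,0,0]],
    [1,[50,-145,5],[0,0,0]],
    [1,[64,-168,5],[0,0,0]],
  ],
)

```text
clock: 4.37
tool_pos: [0.6107, 0.1157, 0.1616]
orientation: [-180.0, -0.1, -2.8]
force: [0.3, 0.7, 0.7]
opening: 0.0006
gripper_force: 0.0
```

```bash
python3 - <<'E'
from h import *
m=ctrl.camera_model("wrist");b=ctrl.snapshot("wrist");a=ctrl.snapshot("scene")[80:270,200:430,::-1]
o=ctrl.get_obs();print(o["tool_pos"],o["orientation"])
print("exp wide bar mid/ends px",proj("wrist",[[.588,.119,.085],[.590,.169,.085],[.5855,.069,.085]],m))
np.save("wm.npy",m,allow_pickle=True)
a=cv2.resize(a,(436,360),interpolation=cv2.INTER_CUBIC);cv2.imwrite("pics/w2full.png",b[:,:,::-1]);b=cv2.resize(b[:,:,::-1],(360,270))
c=np.zeros((360,796,3),np.uint8);c[:,:436]=a;c[:270,436:]=b;cv2.imwrite("pics/d2.png",c)
E
```

```text
[0.6116805  0.11490617 0.16095968] [-1.79996494e+02 -9.00258187e-02 -2.99680488e+00]
exp wide bar mid/ends px [[315.70121089 293.76866709]
 [232.78667585 294.46815079]
 [398.74121499 293.87207598]]
```

View pics/d2.png

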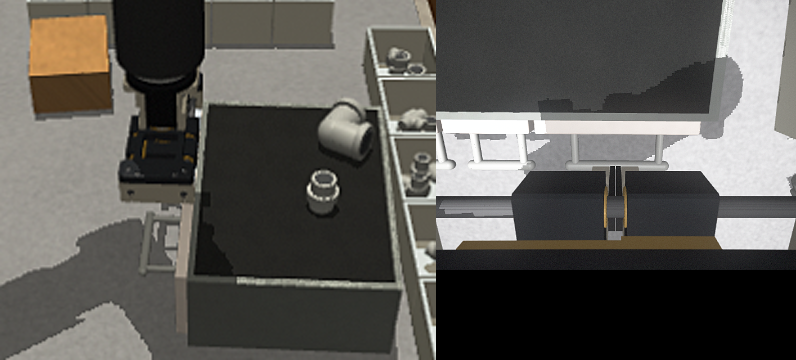

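In the wrist picture the left handle lines up with the middle one, so that drawer is shut. The wide bar spans about (233–412, 295), against (233–399, 294) predicted, so x is confirmed to about 1 mm and y ≈ 0.116. I'll go down behind the bar.

>>> step_arm(
  rows=[
    [1,[0,0,-20],[0,0,0]],
    [1,[0,0,-40],[0,0,0]],
    [1,[0,0,-55],[0,0,0]],
    [1,[0,0,-66],[0,0,0]],
    [1,[0,0,-74],[0,0,0]],
  ],
)

```text
clock: 4.88
tool_pos: [0.6096, 0.1184, 0.0856]
orientation: [180.0, 0.0, -2.8]
force: [0.7, -0.8, -0.6]
opening: 0.0002
gripper_force: 0.0
```

>>> step_arm(
  rows=[
    [1,[0,0,-5],[0,0,0]],
    [1,[0,0,-10],[0,0,0]],
    [1,[0,0,-15],[0,0,0]],
    [1,[0,0,-18],[0,0,0]],
    [1,[0,0,-18],[0,0,0]],
  ],
)

```text
clock: 5.3
tool_pos: [0.6096, 0.1181, 0.0682]
orientation: [180.0, 0.0, -2.8]
force: [0.1, 0.5, -0.8]
opening: 0.0004
gripper_force: 0.0
```

>>> step_arm(
  rows=[
    [1,[-5,0,0],[0,0,0]],
    [1,[-10,0,0],[0,0,0]],
    [1,[-15,1,0],[0,0,0]],
    [1,[-20,1,0],[0,0,0]],
    [1,[-26,1,0],[0,0,0]],
  ],
)

```text
clock: 5.72
tool_pos: [0.5837, 0.1195, 0.069]
orientation: [-180.0, -0.1, -2.8]
force: [1.2, 1.2, 0.1]
opening: 0.0005
gripper_force: 0.6
```

It's running free at about 1 N, so I'll keep pulling.

>>> step_arm(
  rows=[
    [1,[-10,0,0],[0,0,0]],
    [1,[-20,1,0],[0,0,0]],
    [1,[-30,1,0],[0,0,0]],
    [1,[-40,2,0],[0,0,0]],
    [1,[-50,2,0],[0,0,0]],
  ],
)

```text
clock: 6.13
tool_pos: [0.5325, 0.1211, 0.0686]
orientation: [-180.0, -0.0, -2.8]
force: [1.5, 1.7, 0.2]
opening: 0.0006
gripper_force: 0.7
```

>>> step_arm(
  rows=[
    [1,[-10,0,0],[0,0,0]],
    [1,[-20,1,0],[0,0,0]],
    [1,[-28,1,0],[0,0,0]],
    [1,[-34,2,0],[0,0,0]],
    [1,[-37,2,0],[0,0,0]],
  ],
)

```text
clock: 6.55
tool_pos: [0.4955, 0.1229, 0.0685]
orientation: [180.0, 0.0, -2.8]
force: [3.6, -0.1, -1.5]
opening: 0.0002
gripper_force: 1.8
```

>>> step_arm(
  rows=[
    [1,[2,0,0],[0,0,0]],
    [1,[5,0,0],[0,0,0]],
    [1,[5,0,10],[0,0,0]],
    [1,[5,0,30],[0,0,0]],
    [1,[5,0,60],[0,0,0]],
  ],
)

```text
clock: 6.97
tool_pos: [0.5006, 0.1222, 0.1275]
orientation: [179.8, 0.3, -2.8]
force: [0.6, -0.1, 0.0]
opening: 0.0006
gripper_force: 0.0
```

>>> step_arm(
  rows=[
    [1,[0,0,35],[0,0,0]],
    [1,[0,20,65],[0,0,0]],
    [1,[0,55,80],[0,0,0]],
    [1,[0,90,80],[0,0,0]],
    [1,[0,120,80],[0,0,0]],
  ],
)

```text
clock: 7.38
tool_pos: [0.5027, 0.2451, 0.2112]
orientation: [-179.8, -0.2, -2.9]
force: [1.1, 0.1, -0.6]
opening: 0.0005
gripper_force: 0.0
```

```bash
python3 - <<'E'
from h import *
o=ctrl.get_obs();print(o["tool_pos"],o["force"],o["clock"])
print("80mm, 105mm open handle left ends:",proj("scene",[[.510,.170,.085],[.485,.172,.085]]),proj("side",[[.510,.123,.085],[.485,.124,.085]]))
a=ctrl.snapshot("scene")[80:270,200:430,::-1];b=ctrl.snapshot("side")[:,:,::-1]
a=cv2.resize(a,(436,360),interpolation=cv2.INTER_CUBIC);b=cv2.resize(b,(360,270))
c=np.zeros((360,796,3),np.uint8);c[:,:436]=a;c[:270,436:]=b;cv2.imwrite("pics/d3.png",c)
E
```

```text
[0.50270182 0.24510185 0.21121728] [ 1.11263608  0.06004137 -0.56860872] 7.3833
80mm, 105mm open handle left ends: [[244.84743933 192.30087596]
 [234.43333509 191.78727035]] [[351.43398413 307.65210361]
 [366.23809286 314.59935254]]
```

View pics/d3.png

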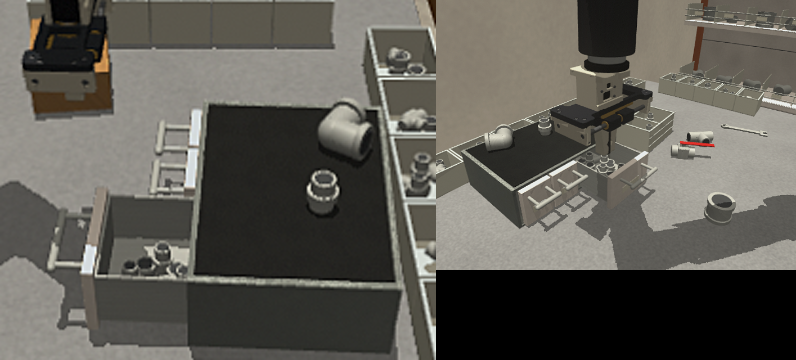

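The picture shows the wide handle's left end at about (233,192), which means the drawer is about 108 mm open. The left drawer is flush with the middle one, nothing has moved on the chest's top, and the arm is clear.

```bash
python3 -c "
from plant import ctrl
print(ctrl.close_job())"
```

```text
the job is handed in; nothing more can be done
None
```

The left drawer is pushed fully home, the wide drawer is open about 108 mm and released, and the job was handed in at about 7.5 s with the arm clear of everything.

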